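Worn brake caliper through the returns flap

TASK

Send the worn brake caliper through the yellow self-closing flap into the green returns bin behind it, without picking it up: push the flap open with one finger and, while that finger keeps it open, gently push the caliper along the deck and through the gateway with the other finger until it drops into the bin. Do not pinch or lift the caliper and do not shove the flap open with it; then come away so that the flap springs shut. Leave everything else where it stands, including the sprocket and the tin on the deck.

Things in the scene. Friction and masses are not known exactly. Their poses are not given: they have to be found in the camera images.
- chute: Fixed green returns chute, bright aluminium deck. Origin on the table (z = 0) under the middle of the gateway; +x is the way the caliper goes through, y along the gate line; place and yaw vary. Deck: flat, top 65 mm above the table, x = -170 (robot side) to +10 mm, 280 mm wide, 9 mm rims along both sides.
- gate (a point): Middle of the gateway, on the deck (65 mm above the table); axes as the chute's. The opening is 120 mm wide (y = -60 to +60), open above, between dark posts 12 mm wide (tops 115 mm above the table); panels 42 mm high close the rest of the deck's width. The deck ends 10 mm behind it, where the bin begins.
- bin (a point): Middle of the returns bin's floor, 6 mm above the table, 100 mm behind the gateway; axes as the chute's. Open-topped, 180 mm long (chute x = 10 to 190), 164 mm wide, walls 100 mm above the table.
- flap (a joint): Angle of the yellow flap, rad: 0 shut, 1.45 fully open. It turns about an upright hinge at the gateway's +y end (chute x = 0, y = +60 mm); pushed, its free (-y) end swings towards +x, over the bin. A light spring shuts it within about a second (0.05 N m shut, 0.12 N m open: 1 to 2 N at the finger).
- flap_mid (a point): Middle of the yellow flap's upright plate: 118 mm long, 44 mm high, 5 mm thick, lower edge 3 mm above the deck, top edge 112 mm above the table. 60 mm from the hinge; moves with the flap (y axis along the plate to the hinge, x axis across it, towards the bin when shut).
- caliper_center (a point): Centre of the worn brake caliper: dark metal block 46 mm (x) by 38 mm (y) by 30 mm high, on top a flat red disc 5 mm high with a 2 mm steel nub; 110 to 220 g. The point is 15 mm above its underside. It stands loose on the deck in front of the flap, its x axis within 20 degrees of the chute's x.
- caliper: The same caliper; origin at the centre of its underside.
- sprocket: Bystander on the deck beside the lane: steel stepped sprocket, 52 mm across, 24 mm high; origin under its centre.
- tin: Bystander on the deck, on the other side of the lane: orange jar, black cap, 44 mm across, 34 mm high; origin under its centre.
- oil: Bystander on the table: yellow bottle, 56 mm across, 150 mm high; origin under its centre.
- mug: Bystander on the table: blue mug, 80 mm across, 90 mm high; origin under its centre.
- wrench: Bystander lying on the table: steel wrench; origin under its middle.
- driver: Bystander lying on the table: screwdriver; origin under its middle.
- pedal: Bystander lying on the table: black bicycle pedal, about 90 by 64 by 22 mm; origin under its middle.

How it is judged:
On the way, in this order (a step that is already met when the one before it is completed fails the run):
1. a finger has pushed the flap open (over 0.4 rad) while the caliper is still in front of the gateway (value of joint flap above 0.4 rad and contact force between the fingers and flap above 0.05 N and x of caliper_center in the frame of chute below -0.005 m and contact force between caliper and flap below 0.05 N), for 0.05 s.
2. the caliper's centre passes through the gateway along the deck while a finger holds the flap open (over 0.5 rad) (value of joint flap above 0.5 rad and contact force between the fingers and flap above 0.05 N and x of caliper_center in the frame of chute between -0.003 and 0.05 m and z of caliper_center in the frame of chute above 0.055 m), for 0.02 s.
3. the caliper has dropped into the bin (x of caliper_center in the frame of chute between 0.012 and 0.19 m and z of caliper_center in the frame of chute below 0.05 m), for 0.1 s.
At the end, for the whole second after the job is handed in: The caliper lies at rest in the bin (centre behind the deck's edge, inside the bin's walls, under 50 mm above the table) and the flap is shut (under 0.08 rad) (all of step 3 and y of caliper_center in the frame of chute between -0.085 and 0.085 m and linear speed of caliper below 0.03 m/s and value of joint flap below 0.08 rad); the robot touches nothing.
It fails at once if the caliper is lifted (over 12 mm above where it stands on the deck) (z of caliper_center in the frame of chute above 0.092 m).
It fails at once if the caliper is pinched or pushed hard (over 12 N from the fingers) (contact force between the fingers and caliper above 12 N).
It fails at once if the caliper, not a finger, pushes the flap (over 0.5 N between them before its centre is through) (contact force between caliper and flap above 0.5 N and x of caliper_center in the frame of chute below -0.005 m).
It fails at once if a bystander is moved more than 20 mm (distance of any of sprocket, tin, oil, mug, wrench, driver, pedal from where it was at the start of the episode above 0.02 m).
It also fails if it takes over 35 s, if anything falls off the work surface, if the arm or the gripper's body presses on something with over 40 N, if the wrist force passes 120 N, or if a joint passes its speed limit or range.

ROBOT

A 7-joint arm with a two-finger parallel gripper is mounted at the origin on the work surface. World frame = base frame: x ahead of the robot, y to its left, z up, the work surface at z = 0. Lengths are in m, angles in rad, forces in N, time in s.
With the tool pointing down it reaches from about 0.4 to 0.85 m from the base axis. Payload 10.4 kg.
Tool frame: the origin (TCP) lies between the finger pads; the fingertips stand ahead of it and the grasp point (between the pads) lies 5 mm behind it (manip.tip_extent is the z of the fingertips in the tool frame, in m); z points along the fingers, y is the line along which they close (so a half turn about z gives the same grasp; the last joint's range is limited). The gripper opens to 85 mm and grips with 20 to 120 N. Pads are 22 mm wide; open, the fingers measure 114 mm over their backs; the gripper's body (76 mm by 85 mm) begins 54 mm behind the grasp point. The pads swing forward as they close: fully open they stand 13 mm farther back than shut.
Start: joints at [-1.234, 0.332, -0.065, 1.46, 0.022, 1.35, -0.088], TCP at [0.22, 0.585, 0.245] pointing down, gripper open.
Joint ranges: [-2.6, 2.6], [-0.5, 2.12], [-1.47, 1.34], [0.16, 2.42], [-1.27, 4.41], [0.06, 2.06], [-2.6, 2.6]. Speed limits (rad/s): [2.22, 2.22, 2.79, 2.79, 3.14, 3.14, 3.14].

INTERFACE

Orientations are given as a unit quaternion [x, y, z, w].
In Python, from workcell import status, viewer, manip gives the robot as it stands.
- The arm moves only by the tool play_rows, never from a script. Its argument "plan" is one flat list of numbers, 7 for each row, row after row: the turn, a rotation vector about the tool's x, y, z in degrees, then the shift along the tool's x, y, z in m, then the opening, from 0 (shut) to 1 (fully open). In form: [ax, ay, az, dx, dy, dz, grip, ax, ay, az, dx, dy, dz, grip, ...]. A call has 1 to 20 rows; each row is the pose to reach, as a shift and turn from the pose commanded when the call began, along the tool's axes at that moment; what a row does not reach only later rows make up. A row lasts 1/8 s, in which the tool goes at most 62.5 mm and 10.7 degrees, less where a joint would pass 70% of its speed; a pose out of reach is approached as far as the arm can. A call with a gripper value outside its range is refused whole. The fingers move at their own pace and stop on an object; "squeeze" is the grip in N (left out, the last holds). Time passes only in rows, so rows that repeat a pose let the fingers close. It gives the time, the measured TCP pose, the force, the opening and the grip force at its end, in the units of the state.
- status.get_obs(): the state, without advancing time (a new reading comes with each control period).
- viewer.camera(name): name is "scene" or "top"; returns the picture (420x560x3 uint8, red, green, blue); there is no depth.
- viewer.camera_model(name): a dict with "fx", "fy", "cx", "cy" (pixels), "R" (3x3) and "t" (3): a world point X has camera coordinates R X + t. Camera axes: x right, y down, z forward; pixel columns grow to the right and rows downward; lengths in m; the calibration is good to about 2 mm. A picture is of the moment at which its call begins. camera_model takes no time and is no camera call.
- manip.hand_in(): hands the job in; it is judged then, once.
The state is a dict: "clock": time; "joint_pos": joint angles; "joint_velocities": joint speeds; "tau": joint torques, N m; "position": TCP position; "ee_rot": TCP orientation; "ft_force": force on the tool from outside, world axes, zero at the start; "torque": the same for the moment, N m; "grip_width": opening from 0.0 (shut) to 1.0 (fully open); "grasp_force": force on a finger pad.
Only numpy, scipy, OpenCV 4.12 (cv2) and the standard library are available. Lean on these libraries where they do the work, as an engineer would, in place of code of your own. Each camera call takes 0.05 s, during which the arm holds its last target. There are 200 camera calls.

## Working session

There is one attempt and no reset: what is moved stays moved. The work goes in short steps, Python scripts to look and compute and a tool call to move; the robot and the scene stay as the last step left them, time stands still between calls to the robot, and variables do not carry over. Pictures are saved under pics/ and viewed, at most 10 in all, crops included, and the job is handed in when it is done.

Besides the shell and the picture viewer there is one more tool, called after "Emit:" in YAML: its name, and indented under it one key for each argument. play_rows: Moves the arm, as the interface text tells. Its arguments: {"type":"object","properties":{"plan":{"type":"array","items":{"type":"number"}},"squeeze":{"type":"number"}},"required":["plan"]}

```bash
mkdir -p pics
python3 - <<'E'
from workcell import status, viewer, manip
import cv2,numpy as np
o=status.get_obs()
print({k:np.round(v,3).tolist() for k,v in o.items()}, manip.tip_extent)
for n in("top","scene"):
    im=viewer.camera(n); cv2.imwrite(f"pics/{n}0.png",im[...,::-1])
    m=viewer.camera_model(n);print(n,{k:np.round(v,4).tolist() for k,v in m.items()})
E
```

```text
{'clock': 0.0, 'joint_pos': [-1.234, 0.333, -0.065, 1.461, 0.022, 1.35, -0.089], 'joint_velocities': [0.001, 0.002, 0.0, 0.0, 0.001, -0.001, -0.002], 'tau': [0.0, -62.543, 0.049, -39.162, 0.016, 0.01, -0.0], 'position': [0.22, 0.585, 0.245], 'ee_rot': [0.179, 0.984, -0.001, -0.0], 'ft_force': [-0.676, -0.238, -0.144], 'torque': [-0.007, -0.002, -0.009], 'grasp_force': 0.0, 'grip_width': 0.999} 0.014
top {'fx': 413.3559, 'fy': 413.3559, 'cx': 280.7699, 'cy': 213.1776, 'R': [[0.0108, -0.9999, -0.0008], [-0.9814, -0.0104, -0.1917], [0.1917, 0.0028, -0.9815]], 't': [-0.0103, 0.5769, 1.1896]}
scene {'fx': 379.316, 'fy': 379.316, 'cx': 282.35, 'cy': 205.519, 'R': [[-0.4656, 0.885, 0.0009], [0.5874, 0.3098, -0.7476], [-0.6619, -0.3476, -0.6641]], 't': [0.2342, -0.2874, 1.5275]}
```

View pics/top0.png

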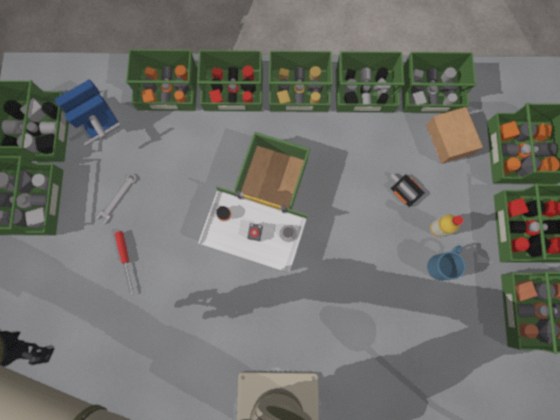

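View pics/scene0.png

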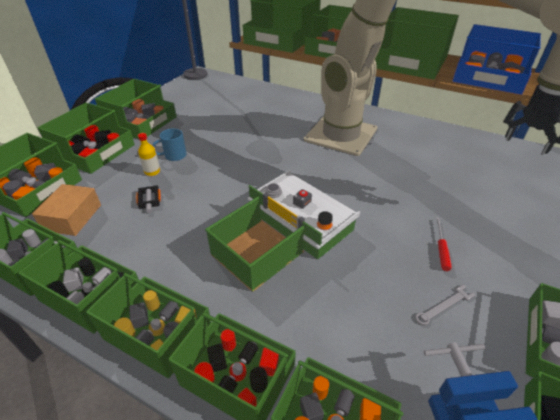

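The top view shows the bin at (272,175), the white deck around (253,230), the caliper at (255,232), the tin at (223,213) and the sprocket at (288,233). I'll enlarge this area in both views.

Run:
```python
import cv2
a=cv2.imread("pics/top0.png")[125:275,190:320]
cv2.imwrite("pics/topc.png",cv2.resize(a,None,fx=4,fy=4,interpolation=cv2.INTER_CUBIC))
b=cv2.imread("pics/scene0.png")[165:290,205:365]
cv2.imwrite("pics/scenec.png",cv2.resize(b,None,fx=4.8,fy=4.8,interpolation=cv2.INTER_CUBIC))
```

```text
(no output)
```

View pics/topc.png

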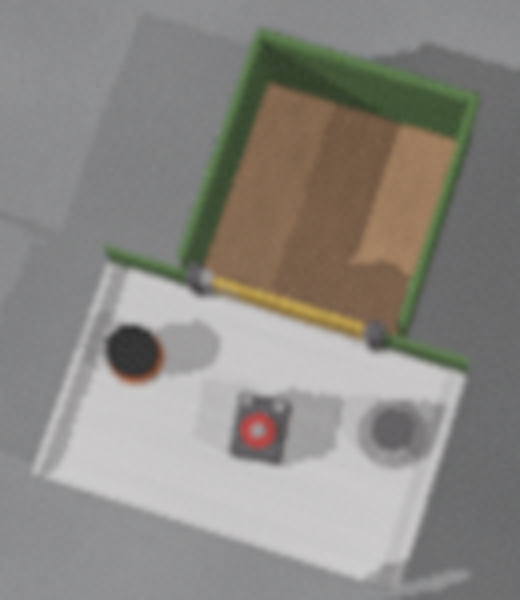

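View pics/scenec.png

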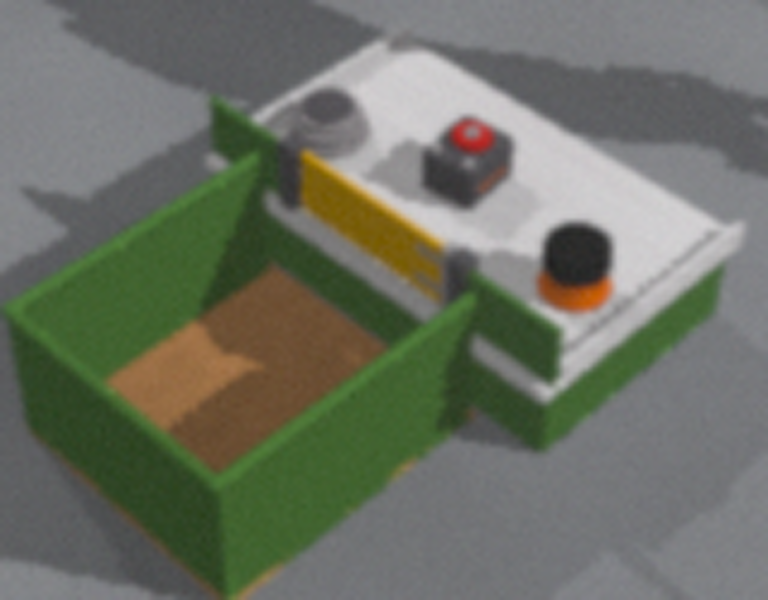

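The crops show the posts at (199,277) and (377,332) in the top crop, with the hinge on the tin's side. The bin's far rim corners are at (262,35) and (475,97), the nub at (257,430), the tin cap at (134,352) and the sprocket hub at (394,430). Next I'll fit the chute pose.

```bash
cat > h.py <<'E'
import numpy as np
from workcell import status, viewer, manip
from scipy.spatial.transform import Rotation as Rt
def ray(n,px,z):
    m=viewer.camera_model(n);R=np.array(m["R"]);t=np.array(m["t"])
    d=R.T@np.array([(px[0]-m["cx"])/m["fx"],(px[1]-m["cy"])/m["fy"],1]);c=-R.T@t
    return c+d*(z-c[2])/d[2]
top=lambda u,v,z:ray("top",(190+(u+.5)/4-.5,125+(v+.5)/4-.5),z)
sc=lambda u,v,z:ray("scene",(205+(u+.5)/4.8-.5,165+(v+.5)/4.8-.5),z)
E
python3 - <<'E'
from h import *
from scipy.optimize import least_squares
P=[(top(199,277,.115),(0,.066)),(top(377,332,.115),(0,-.066)),(top(262,35,.1),(.19,.082)),(top(475,97,.1),(.19,-.082)),
(top(108,250,.107),(0,.140)),(top(467,366,.107),(0,-.140)),(top(40,473,.07),(-.17,.14))]
Q=[(sc(290,150,.115),(0,-.066)),(sc(460,258,.115),(0,.066)),(sc(10,310,.1),(.19,-.082)),(sc(220,482,.1),(.19,.082)),(sc(213,100,.107),(0,-.14)),(sc(560,333,.107),(0,.14))]
def f(p,S):
    c,s=np.cos(p[2]),np.sin(p[2]);R=np.array([[c,-s],[s,c]])
    return np.array([R@b+p[:2]-a[:2] for a,b in S])
for S in(P,Q,P+Q):
    r=least_squares(lambda p:f(p,S).ravel(),[.6,0,0],loss="soft_l1",f_scale=.003);print(r.x,np.degrees(r.x[2]));print((f(r.x,S)*1000).round(1).tolist())
p=r.x;c,s=np.cos(p[2]),np.sin(p[2]);R=np.array([[c,-s],[s,c]])
for k,a in dict(nub=top(257,430,.102),nubS=sc(473,133,.102),tin=top(134,350,.099),tinS=sc(578,242,.099),spr=top(394,430,.089),sprS=sc(328,106,.089),
 c1=top(236,395,.095),c2=top(290,402,.095),c3=top(281,464,.095),c4=top(232,457,.095)).items(): print(k,a[:2].round(4),(R.T@(a[:2]-p[:2])).round(4))
E
```

```text
[ 0.60309751  0.05129263 -0.2966088 ] -16.994432259299032
[[1.3, -1.7], [2.0, 1.2], [-4.2, -1.6], [-4.6, 2.1], [1.4, 1.1], [3.0, -4.4], [-1.4, 1.7]]
[ 0.60883796  0.05568256 -0.30400147] -17.418001482298582
[[-4.3, -0.0], [-0.9, -1.3], [0.4, 4.4], [0.6, -1.5], [0.8, -0.9], [1.8, 1.0]]
[ 0.606365    0.0531187  -0.29561301] -16.93737764697501
[[4.5, 0.2], [5.3, 3.0], [-0.9, 0.4], [-1.2, 4.1], [4.5, 3.0], [6.4, -2.6], [1.7, 3.4], [-6.3, -2.8], [-3.9, -3.7], [-1.0, 3.1], [-2.0, -2.3], [-0.5, -3.8], [-1.8, -1.2]]
nub [0.5117 0.0724] [-0.0962 -0.0091]
nubS [0.5152 0.0741] [-0.0933 -0.0065]
tin [0.5699 0.1634] [-0.067   0.0949]
tinS [0.5713 0.1663] [-0.0665  0.098 ]
spr [ 0.5147 -0.0262] [-0.0646 -0.1026]
sprS [ 0.5191 -0.0233] [-0.0612 -0.0986]
c1 [0.5382 0.0887] [-0.0756  0.0142]
c2 [0.5335 0.0495] [-0.0686 -0.0247]
c3 [0.4882 0.0551] [-0.1136 -0.0326]
c4 [0.4929 0.0905] [-0.1194  0.0027]
```

Chute is at about (0.605, 0.053) with yaw −17°. The caliper is at chute (−95, −8) mm, turned about +11°. The plan is to line the open fingers up along the caliper's x axis, the front finger between caliper and flap and the rear finger behind the caliper. Advancing in a straight line then lets the front finger open the flap while the rear one pushes the caliper.

```bash
cat >> h.py <<'E'
def tool(dxyz): # world vec -> tool axes now
    o=status.get_obs(); return Rt.from_quat(o["ee_rot"]).inv().apply(dxyz)
E
python3 - <<'E'
from h import *
o=status.get_obs();a=np.radians(-7);d=np.array([np.cos(a),np.sin(a)])
g=np.r_[np.array([.5135,.0733])+.0075*d,.16]
Rg=Rt.from_matrix(np.c_[[d[1],-d[0],0],[d[0],d[1],0],[0,0,-1]])
R0=Rt.from_quat(o["ee_rot"]);print(g,tool(g-np.array(o["position"])),np.degrees((R0.inv()*Rg).as_rotvec()))
E
```

```text
Traceback (most recent call last):
  File "scipy/spatial/transform/_rotation.pyx", line 1143, in scipy.spatial.transform._rotation.Rotation.from_matrix
ValueError: Non-positive determinant (left-handed or null coordinate frame) in rotation matrix 0: [[-0.12186934  0.99254615  0.        ]
 [-0.99254615 -0.12186934  0.        ]
 [ 0.          0.         -1.        ]].
```

Run:
```python
from h import *
o=status.get_obs();a=np.radians(-7);d=np.array([np.cos(a),np.sin(a)])
g=np.r_[np.array([.5135,.0733])+.0075*d,.16]
Rg=Rt.from_matrix(np.c_[[-d[1],d[0],0],[d[0],d[1],0],[0,0,-1]])
R0=Rt.from_quat(o["ee_rot"]);print(g,tool(g-np.array(o["position"])),np.degrees((R0.inv()*Rg).as_rotvec()))
```

```text
[0.5209441  0.07238598 0.16      ] [-0.46209341 -0.37342049  0.08509994] [-5.6896529e-02  4.9756413e-02  7.6384567e+01]
```

Emit:
play_rows:
  plan: [0,0,8,-0.046,-0.037,0,1,0,0,16,-0.092,-0.075,0,1,0,0,24,-0.139,-0.112,0,1,0,0,32,-0.185,-0.149,0,1,0,0,40,-0.231,-0.187,0,1,0,0,48,-0.277,-0.224,0,1,0,0,56,-0.323,-0.261,0,1,0,0,64,-0.37,-0.299,0,1,0,0,70,-0.416,-0.336,0.0,1,0,0,76.4,-0.462,-0.3734,0.04,1,0,0,76.4,-0.462,-0.3734,0.085,1,0,0,76.4,-0.462,-0.3734,0.085,1,0,0,76.4,-0.462,-0.3734,0.085,1]

```text
clock: 1.72
position: [0.5213, 0.0739, 0.1618]
ee_rot: [0.749, 0.663, 0.001, 0.0]
ft_force: [1.0, 0.6, 0.5]
grip_width: 1.002
grasp_force: 0.0
```

Run:
```python
from h import *
import cv2
o=status.get_obs();print(o["clock"],np.round(o["position"],4),np.round(o["ee_rot"],4),np.round(o["ft_force"],2),manip.tip_extent)
a=viewer.camera("top")[125:275,190:320,::-1];b=viewer.camera("scene")[165:290,205:365,::-1]
c=np.hstack([cv2.resize(a,(390,450),interpolation=cv2.INTER_CUBIC),cv2.resize(b,(410,450*1),interpolation=cv2.INTER_CUBIC)])
cv2.imwrite("pics/m1.png",c)
```

```text
1.725 [0.5213 0.0739 0.1618] [7.486e-01 6.630e-01 6.000e-04 1.000e-04] [1.03 0.56 0.46] 0.014
```

View pics/m1.png

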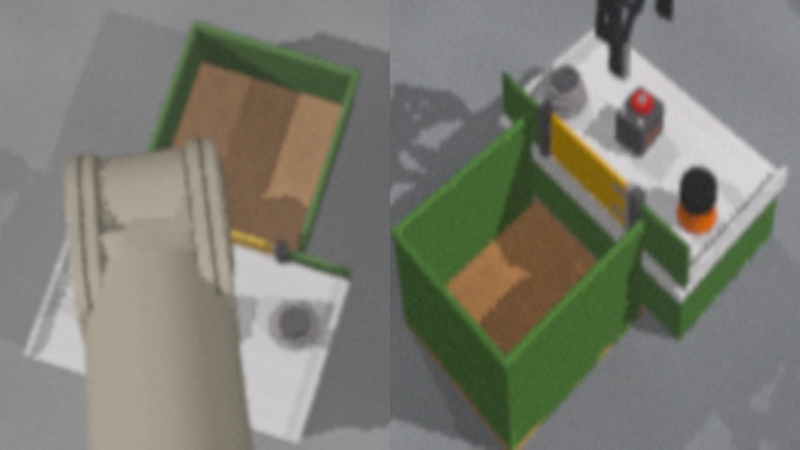

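The scene half shows the front fingertip at about (620,70), with the caliper, tin and sprocket untouched. I'll descend to just above the caliper and look again.

Emit:
play_rows:
  plan: [0,0,0,0.0,0.0,0.018,1,0,0,0,0.0,0.0,0.036,1,0,0,0,0,0,0.036,1]

```text
clock: 2.2
position: [0.5197, 0.0727, 0.1224]
ee_rot: [0.749, 0.663, -0.002, -0.001]
ft_force: [0.5, 0.5, 0.6]
grip_width: 0.999
grasp_force: 0.0
```

Run:
```python
from h import *
import cv2
o=status.get_obs();p=np.array(o["position"]);print(p.round(4))
R=Rt.from_quat(o["ee_rot"]).as_matrix();m=viewer.camera_model("scene")
b=cv2.resize(viewer.camera("scene")[155:255,240:360,::-1],None,fx=6,fy=6,interpolation=cv2.INTER_CUBIC)
for s in(.0425,.057,-.0425,-.057):
  for x in(-.011,.011):
    q=np.array(m["R"])@(p+R@[x,s,.014])+m["t"];u=m["fx"]*q[0]/q[2]+m["cx"];v=m["fy"]*q[1]/q[2]+m["cy"];print(s,x,((u+.5-240)*6).round(),((v+.5-155)*6).round())
cv2.imwrite("pics/m2.png",b)
```

```text
[0.5197 0.0727 0.1224]
0.0425 -0.011 307.0 260.0
0.0425 0.011 346.0 278.0
0.057 -0.011 290.0 277.0
0.057 0.011 329.0 295.0
-0.0425 -0.011 403.0 167.0
-0.0425 0.011 442.0 183.0
-0.057 -0.011 419.0 152.0
-0.057 0.011 457.0 168.0
```

View pics/m2.png

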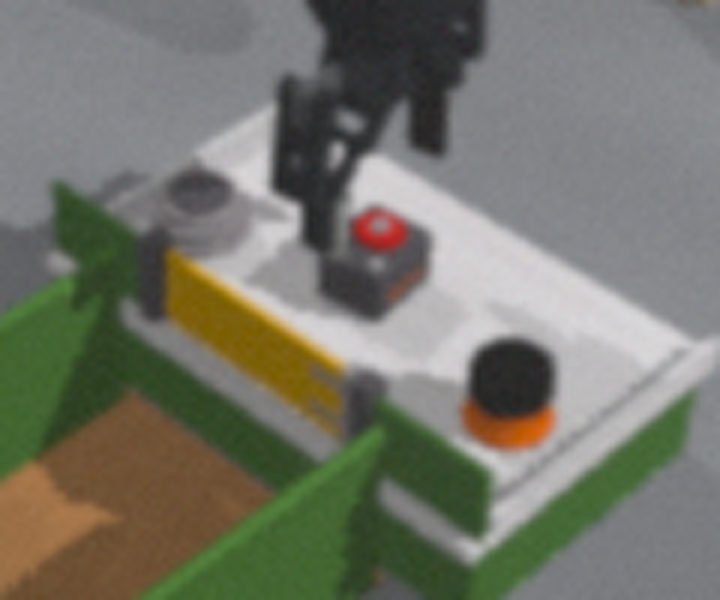

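The front fingertip is at (320,250) and the rear at (430,150), both level with the caliper's line. They sit about 14 mm higher than the shut-finger figure, as stated for open pads, so I'll descend to TCP z ≈ 0.079.

Emit:
play_rows:
  plan: [0,0,0,0,0,0.012,1,0,0,0,0,0,0.024,1,0,0,0,0,0,0.036,1,0,0,0,0,0,0.044,1,0,0,0,0,0,0.044,1]

```text
clock: 2.88
position: [0.5206, 0.0727, 0.0796]
ee_rot: [0.749, 0.663, -0.001, -0.0]
ft_force: [1.1, 0.6, -0.4]
grip_width: 0.999
grasp_force: 0.0
```

Run:
```python
from h import *
import cv2
o=status.get_obs();print(np.round(o["position"],4),np.round(o["ft_force"],2))
cv2.imwrite("pics/m3.png",cv2.resize(viewer.camera("scene")[155:255,240:360,::-1],None,fx=6,fy=6,interpolation=cv2.INTER_CUBIC))
```

```text
[0.5206 0.0727 0.0796] [ 1.13  0.61 -0.37]
```

View pics/m3.png

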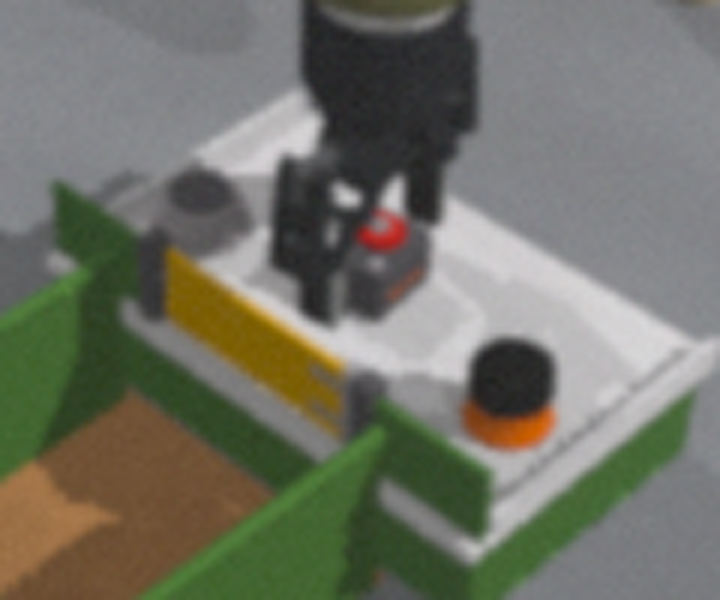

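The fingers straddle the caliper, with the front tip at (320,315) between it and the flap. I'll advance slowly, heading 5° to the right of the tool y axis.

Emit:
play_rows:
  plan: [0,0,0,-0.0003,0.004,0,1,0,0,0,-0.0007,0.008,0,1,0,0,0,-0.001,0.012,0,1,0,0,0,-0.0014,0.016,0,1,0,0,0,-0.0017,0.02,0,1,0,0,0,-0.0021,0.024,0,1,0,0,0,-0.0024,0.028,0,1,0,0,0,-0.0028,0.032,0,1,0,0,0,-0.0031,0.036,0,1,0,0,0,-0.0035,0.04,0,1,0,0,0,-0.0038,0.044,0,1,0,0,0,-0.0042,0.048,0,1,0,0,0,-0.0045,0.052,0,1,0,0,0,-0.0049,0.056,0,1,0,0,0,-0.0052,0.06,0,1,0,0,0,-0.0052,0.06,0,1]

```text
clock: 4.92
position: [0.5803, 0.06, 0.0803]
ee_rot: [0.749, 0.662, 0.0, 0.0]
ft_force: [-1.7, -0.1, 0.3]
grip_width: 1.003
grasp_force: 0.7
```

Run:
```python
from h import *
import cv2
o=status.get_obs();print(np.round(o["position"],4),np.round(o["ft_force"],2))
cv2.imwrite("pics/m4.png",cv2.resize(viewer.camera("scene")[155:255,240:360,::-1],None,fx=6,fy=6,interpolation=cv2.INTER_CUBIC))
```

```text
[0.5803 0.06   0.0803] [-1.75 -0.08  0.32]
```

View pics/m4.png

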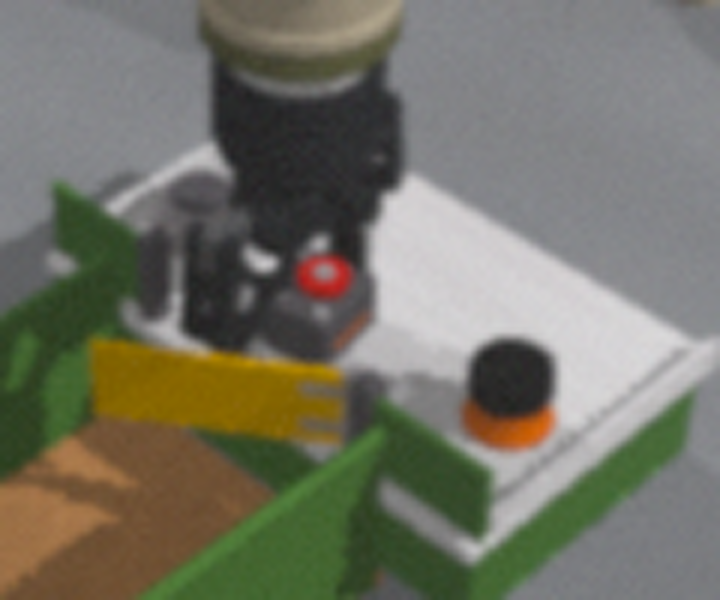

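The flap is held open by the front finger, with its free end at (95,375). The caliper nub is at (323,275), still in front of the gate and clear of the flap, and the rear finger is pushing it. I'll continue another 76 mm.

Emit:
play_rows:
  plan: [0,0,0,-0.0003,0.004,0,1,0,0,0,-0.0007,0.008,0,1,0,0,0,-0.001,0.012,0,1,0,0,0,-0.0014,0.016,0,1,0,0,0,-0.0017,0.02,0,1,0,0,0,-0.0021,0.024,0,1,0,0,0,-0.0024,0.028,0,1,0,0,0,-0.0028,0.032,0,1,0,0,0,-0.0031,0.036,0,1,0,0,0,-0.0035,0.04,0,1,0,0,0,-0.0038,0.044,0,1,0,0,0,-0.0042,0.048,0,1,0,0,0,-0.0045,0.052,0,1,0,0,0,-0.0049,0.056,0,1,0,0,0,-0.0052,0.06,0,1,0,0,0,-0.0056,0.064,0,1,0,0,0,-0.0059,0.068,0,1,0,0,0,-0.0063,0.072,0,1,0,0,0,-0.0066,0.076,0,1,0,0,0,-0.0066,0.076,0,1]

```text
clock: 7.48
position: [0.655, 0.0442, 0.0803]
ee_rot: [0.749, 0.662, 0.0, 0.0]
ft_force: [-0.8, -1.9, -0.4]
grip_width: 1.003
grasp_force: 0.5
```

Run:
```python
from h import *
import cv2
o=status.get_obs();print(np.round(o["position"],4),np.round(o["ft_force"],2))
cv2.imwrite("pics/m5.png",cv2.resize(viewer.camera("scene")[165:285,205:345,::-1],None,fx=5,fy=5,interpolation=cv2.INTER_CUBIC))
```

```text
[0.655  0.0442 0.0803] [-0.81 -1.89 -0.41]
```

View pics/m5.png

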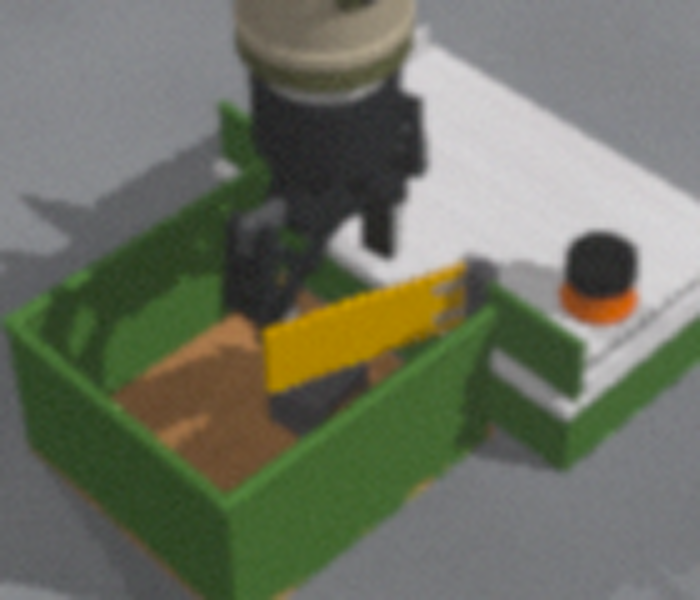

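The deck is clear and the caliper (dark block at (315,395)) is down in the bin below the flap. I'll lift straight up so the flap closes.

Emit:
play_rows:
  plan: [0,0,0,0,0,-0.015,1,0,0,0,0,0,-0.04,1,0,0,0,0,0,-0.08,1,0,0,0,0,0,-0.13,1,0,0,0,0,0,-0.17,1,0,0,0,0,0,-0.17,1,0,0,0,0,0,-0.17,1,0,0,0,0,0,-0.17,1,0,0,0,0,0,-0.17,1,0,0,0,0,0,-0.17,1,0,0,0,0,0,-0.17,1,0,0,0,0,0,-0.17,1,0,0,0,0,0,-0.17,1,0,0,0,0,0,-0.17,1]

```text
clock: 9.28
position: [0.6546, 0.0445, 0.2503]
ee_rot: [0.749, 0.663, 0.0, -0.0]
ft_force: [0.6, -0.2, -0.5]
grip_width: 0.999
grasp_force: 0.0
```

Run:
```python
from h import *
import cv2
o=status.get_obs();print(np.round(o["position"],4),np.round(o["ft_force"],2))
cv2.imwrite("pics/m6.png",cv2.resize(viewer.camera("scene")[165:285,205:365,::-1],None,fx=5,fy=5,interpolation=cv2.INTER_CUBIC))
```

```text
[0.6546 0.0445 0.2503] [ 0.56 -0.24 -0.52]
```

View pics/m6.png

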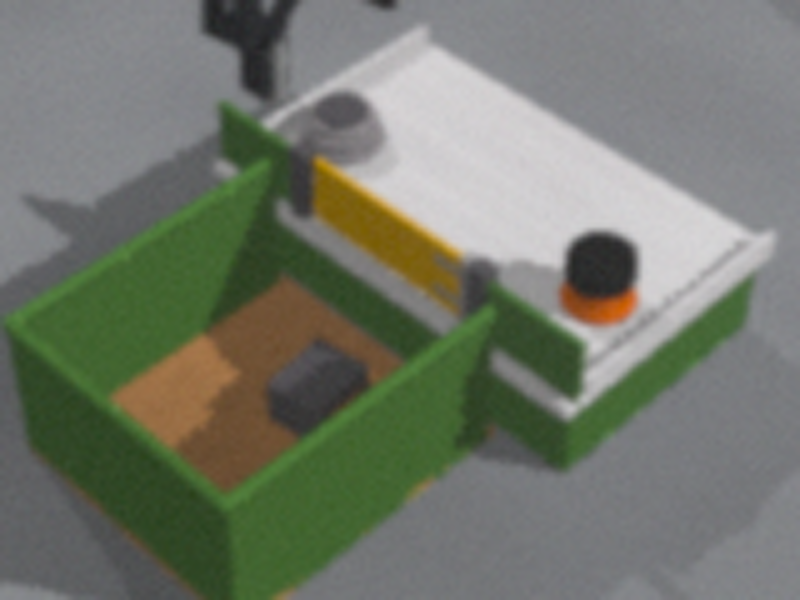

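The caliper lies in the bin at (318,388). The flap is shut between the posts, and the sprocket and tin haven't moved. The arm is clear, so I'm handing the job in.

```bash
python3 -c "
from workcell import manip
print(manip.hand_in())"
```

```text
the job is handed in; nothing more can be done
None
```

The job is handed in: the caliper lies in the returns bin, the flap has sprung shut, the sprocket and tin look unmoved and the arm is clear; the hand-in gave no verdict, so this rests on the last camera picture.

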